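Turn the drain access cap to its pin and press it home

ROBOT

A 6-joint arm with a two-finger parallel gripper is mounted at the origin on the work surface. World frame = base frame: x ahead of the robot, y to its left, z up, the work surface at z = 0. Lengths are in mm, angles in rad, forces in N, time in s.
With the tool pointing down it reaches from about 250 to 800 mm from the base axis. Payload 8.5 kg.
Tool frame: the origin (TCP) lies midway between the tips of the shut fingers; the grasp point (between the pads) lies 19 mm behind it (manip.hold_point_z is the distance from the TCP to the grasp point, in mm); z points along the fingers, y is the line along which they close (so a half turn about z gives the same grasp; the last joint's range is limited). The gripper opens to 85 mm and grips with 20 to 120 N. Pads are 22 mm wide; open, the fingers measure 114 mm over their backs; the gripper's body (76 mm by 85 mm) begins 54 mm behind the grasp point. The pads swing forward as they close: fully open they stand 13 mm farther back than shut.
Start: joints at [-1.338, 0.238, -0.013, 1.319, 0, 1.571], TCP at [121.107, -510.795, 231.276] pointing down, gripper open.
Joint ranges: [-2.66, 2.66], [-1.03, 1.9], [-1.14, 1.46], [-1.82, 2.27], [-1.45, 1.34], [-3.14, 3.14]. Speed limits (rad/s): [2.22, 2.22, 2.79, 3.14, 3.14, 3.14].

INTERFACE

Orientations are given as a unit quaternion [w, x, y, z].
In Python, from rig import manip gives the robot as it stands.
- The arm moves only by the tool apply_moves, never from a script. Its argument "motion" is a list of rows, each an object of numbers: "jaw": the gripper command: -1 is shut, 1 is fully open, values between are in proportion; "tx", "ty", "tz": the shift along the world's x, y, z in units of 0.3 m (1.0 is 0.3 m); "rx", "ry", "rz": the turn, a rotation vector about the world's x, y, z in units of pi rad (1.0 is pi rad). In form: [{"jaw": .., "tx": .., "ty": .., "tz": .., "rx": .., "ry": .., "rz": ..}, ...]. A call has 1 to 10 rows; each row is the pose to reach, as a shift and turn from the pose commanded when the call began, turning the shorter way round; what a row does not reach only later rows make up. A row lasts 1/12 s, in which the tool goes at most 41.7 mm and 7.16 degrees, less where a joint would pass 70% of its speed; a pose out of reach is approached as far as the arm can. A call with a number of a shift or a turn outside -1 to 1 is refused whole. A call with a gripper value outside its range is refused whole. The fingers move at their own pace and stop on an object; the grip force is fixed at half the most. Time passes only in rows, so rows that repeat a pose let the fingers close. It gives the time, the measured TCP pose, the force, the opening and the grip force at its end, in the units of the state.
- manip.get_state(): the state, without advancing time (a new reading comes with each control period).
- manip.read_camera(name): name is "scene" or "top" or "wrist"; returns a dict with "color" (400x640x3 uint8, blue, green, red), "fx", "fy", "cx", "cy" (pixels), "R" (3x3) and "t" (3): a world point X has camera coordinates R X + t. Camera axes: x right, y down, z forward; pixel columns grow to the right and rows downward; lengths in mm; the calibration is good to about 2 mm. A picture is of the moment at which its call begins. There is no depth.
- manip.finish_job(): hands the job in; it is judged then, once.
Trained networks look in a picture, given as the dict that the camera call returned (one of the last four; its "shot" number tells which), for a name from the list of things; names that differ only in an ending like _2 or _b are one class to them, and where a whole thing is asked for, a point or a joint stands for the part that bears it (a point fixed in the world has none). Each returns a list of dicts, best first, with "confidence" (0 to 1); they miss things now and then, are a little off and sometimes report something else, mostly with a low value. They report only what shows in the picture. A call takes as long as a camera call. They do not tell look-alikes from the thing itself.
- manip.boxes_of(picture, target): "point" ([column, row] in pixels, amid what is visible of it).
- manip.pinpoint(picture, target): "point" ([column, row] in pixels: a listed point, or the origin of a listed thing).
The state is a dict: "clock": time; "q": joint angles; "joint_velocities": joint speeds; "tau": joint torques, N m; "ee_pos": TCP position; "tool_rot": TCP orientation; "force": force on the tool from outside, world axes, zero at the start; "torque": the same for the moment, N m; "grip_width": opening from 0.0 (shut) to 1.0 (fully open); "grip_force": force on a finger pad.
Only numpy, scipy, OpenCV 4.12 (cv2) and the standard library are available. Lean on these libraries where they do the work, as an engineer would, in place of code of your own. Each camera call takes 0.05 s, during which the arm holds its last target. There are 200 camera calls.

TASK

The white access cap of the drain lies loose in its black socket in the cupboard floor, turned out of place. Push its grey bar round with a fingertip until the notch in the cap's rim meets the brass pin in the socket, then press the cap down until it sits fully home, flush with the socket's rim. Do not pinch the bar or lift the cap, and leave the other things where they stand.

Things in the scene. Friction and masses are not known exactly. Their poses are not given: they have to be found in the camera images.
- socket: Black plastic drain socket standing 47 mm out of the cupboard floor, fixed; outside diameter 160 mm, foot flange 180 mm across and 4 mm thick. Origin on its upright axis at floor level, z up, x axis towards the brass pin. Its rim (inside diameter 142 mm, 9 mm wide) is cut away over 21 mm at the pin; inside the rim a ledge at 33 mm height surrounds the 112 mm bore.
- pin (a point): Top of the brass pin, 42 mm above the floor: an upright round-topped pin 14 mm in diameter on the socket's ledge, 71 mm from the socket's axis, half inside the rim and half in the rim's gap, so that its outer half shows beside the cap.
- cap: Loose white plastic access cap, about 0.4 kg: round flange 139 mm across, 14 mm thick; spigot below; on top a straight grey bar 90 mm long and 14 mm wide, side faces 16 mm high, with a ridge 8 mm wide and 20 mm high along its top. Origin on its axis at the flange's underside, z up, x along the bar towards the notch, an open slot in the rim 20 mm wide and 11 mm deep, off one end of the bar.
- notch (a point): Point on the cap, on the notch's centre line, 71 mm from the cap's axis at the level of the flange's underside: home, it lies at the pin's axis. Until then the pin stops the cap from going down. With the notch over the pin (within 3 mm) a push of 10 to 20 N on the middle of the bar drives cap and seal ring 10 mm down. Home, the flange underside is at 33 mm and its top flush with the rim at 47 mm, and it stays there.
- bar_top (a point): Centre of the top of the cap's bar, 34 mm above the flange's underside: the place to press. At the start the cap rests level on a stiff greased seal ring round its spigot, flange underside about 43 mm above the floor, just over the pin; there it turns easily either way, pushed with 1 to 4 N on a side face near the bar's end, with 1 to 2 mm of sideways play.
- bottle: Corked green glass bottle, 72 mm across, 250 mm high, loose. Origin at the centre of its foot.
- funnel: Aluminium funnel standing on its mouth, 110 mm across, 115 mm high, loose. Origin at the centre of its foot.
- scourer: Stainless steel pot scourer, 66 mm across, 32 mm high, loose. Origin at the centre of its foot.
- caddy: White plastic flip-top caddy, 110 x 170 mm, 137 mm high, loose. Origin at the centre of its foot.
- jar: Amber glass jar with a black lid, 68 mm across, 85 mm high, loose. Origin at the centre of its foot.
- tin: Low green tin of seal grease, 62 mm across, 42 mm high, loose. Origin at the centre of its foot.
- wrench: Steel wrench 170 mm long lying flat, loose. Origin under its middle; x along it.
Mind the look-alikes: they are no part of the job. What is shaped like the cap but blue or purple is not meant.

How it is judged (in metres and radians):
On the way, in this order (a step that is already met when the one before it is completed fails the run):
1. the cap is turned until its notch meets the pin (horizontal distance between notch and pin below 0.006 m).
2. the cap is pressed down flush (z of cap in the frame of socket below 0.0345 m and horizontal distance between notch and pin below 0.006 m), for 0.2 s.
At the end, for the whole second after the job is handed in: The cap lies at rest in the socket with its notch round the pin (notch point within 6 mm of the pin's axis), flush with the rim to within 1.5 mm and level to within 0.03 rad (all of step 2 and angle between cap's own z axis and vertical below 0.03 rad and linear speed of cap below 0.01 m/s); the robot touches nothing.
It fails at once if the cap was lifted more than 10 mm above where it lay (z of cap in the frame of socket above 0.054 m).
It fails at once if the cap was tipped (angle between cap's own z axis and vertical above 0.3 rad).
It fails at once if the bar was pinched (pressed on both side faces at once) (contact force between the fingers and cap_bar_left above 2 N and contact force between the fingers and cap_bar_right above 2 N).
It fails at once if a bystander was moved more than 20 mm (distance of any of bottle, funnel, scourer, caddy, jar, tin, wrench from where it was at the start of the episode above 0.02 m).
It also fails if it takes over 64 s, if anything falls off the work surface, if the arm or the gripper's body presses on something with over 40 N, if the wrist force passes 120 N, or if a joint passes its speed limit or range.

## Working session

There is one attempt and no reset: what is moved stays moved. The work goes in short steps, Python scripts to look and compute and a tool call to move; the robot and the scene stay as the last step left them, time stands still between calls to the robot, and variables do not carry over. Pictures are saved under pics/ and viewed, at most 10 in all, crops included, and the job is handed in when it is done.

Besides the shell and the picture viewer there is one more tool, called in YAML: its name, and indented under it one key for each argument. apply_moves: Moves the arm, as the interface text tells. Its arguments: {"type":"object","properties":{"motion":{"type":"array"}},"required":["motion"]}

```bash
mkdir -p pics; ls; cat > h.py <<'E'
import numpy as np, cv2
from rig import manip
def ray(p,uv,z):
    R=np.array(p["R"]);t=np.array(p["t"]).ravel()
    c=-R.T@t; d=R.T@np.array([(uv[0]-p["cx"])/p["fx"],(uv[1]-p["cy"])/p["fy"],1])
    return c+d*(z-c[2])/d[2]
def proj(p,X):
    c=np.array(p["R"])@np.array(X,float)+np.array(p["t"]).ravel()
    return np.array([p["fx"]*c[0]/c[2]+p["cx"],p["fy"]*c[1]/c[2]+p["cy"]])
E
python3 - <<'E'
from h import *
Z={"socket":0,"pin":42,"cap":43,"notch":43,"bar_top":77}
s=manip.get_state();print(s["clock"],s["ee_pos"],s["tool_rot"],s["force"])
ims=[]
for n in("top","scene"):
    p=manip.read_camera(n);ims.append(p["color"]);cv2.imwrite(f"pics/{n}0.png",p["color"])
    for k,z in Z.items():
        print(n,k,[(round(d["confidence"],2),np.round(d["point"]).tolist(),np.round(ray(p,d["point"],z)).tolist()) for d in manip.pinpoint(p,k)[:4]])
E
```

```text
pics
0.0 [ 121.0157468  -510.43912621  230.69619296] [-6.90013348e-04  9.93232472e-01  1.16141171e-01 -8.96131207e-05] [ 0.63713366 -0.38510359  0.39310163]
top socket [(0.69, [297.0, 197.0], [515.0, 37.0, -0.0])]
top pin [(0.94, [296.0, 196.0], [512.0, 38.0, 42.0])]
top cap [(0.95, [243.0, 278.0], [308.0, 173.0, 43.0]), (0.94, [277.0, 183.0], [546.0, 88.0, 43.0]), (0.88, [362.0, 163.0], [596.0, -132.0, 43.0]), (0.74, [320.0, 112.0], [734.0, -27.0, 43.0])]
top notch [(0.74, [336.0, 170.0], [578.0, -65.0, 43.0]), (0.68, [276.0, 278.0], [308.0, 90.0, 43.0]), (0.56, [268.0, 206.0], [487.0, 109.0, 43.0])]
top bar_top [(0.94, [272.0, 180.0], [550.0, 98.0, 77.0]), (0.77, [244.0, 282.0], [300.0, 166.0, 77.0]), (0.7, [362.0, 159.0], [598.0, -128.0, 77.0])]
scene socket [(0.76, [344.0, 205.0], [539.0, 95.0, 0.0])]
scene pin [(0.6, [324.0, 199.0], [505.0, 41.0, 42.0]), (0.3, [229.0, 268.0], [494.0, -305.0, 42.0])]
scene cap [(0.8, [299.0, 157.0], [313.0, 143.0, 43.0]), (0.68, [313.0, 256.0], [625.0, -142.0, 43.0]), (0.62, [346.0, 194.0], [543.0, 97.0, 43.0])]
scene notch [(0.88, [286.0, 166.0], [318.0, 81.0, 43.0]), (0.84, [325.0, 236.0], [604.0, -71.0, 43.0]), (0.69, [329.0, 183.0], [473.0, 103.0, 43.0])]
scene bar_top [(0.87, [303.0, 149.0], [328.0, 148.0, 77.0]), (0.85, [348.0, 184.0], [543.0, 103.0, 77.0]), (0.59, [315.0, 245.0], [624.0, -135.0, 77.0])]
```

View pics/top0.png

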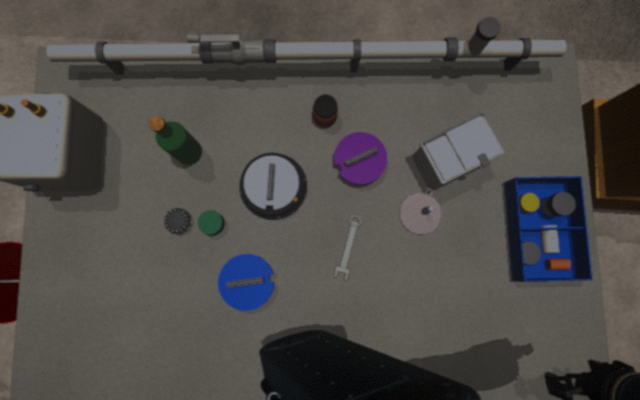

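View pics/scene0.png

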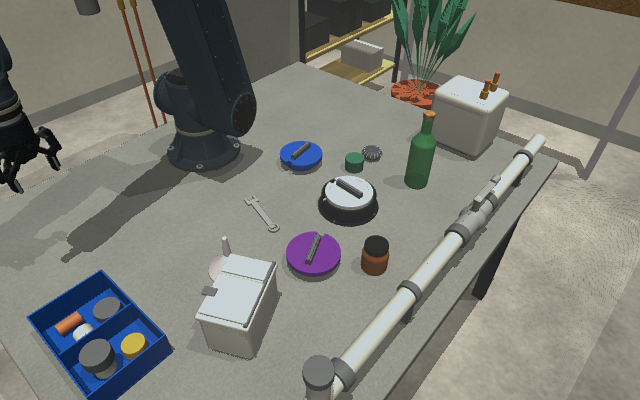

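Top view: the white cap is at about (271,184) px, its notch at about (268,206) and the brass pin at (296,199). That calls for a turn of roughly 70° counter-clockwise. The scene view confirms that white is in the black socket, and blue and purple are decoys. I'll bring the wrist camera nearer.

apply_moves:
  motion:
    - {"jaw": -1, "tx": 0.7, "ty": 0.9, "tz": 0.2, "rx": 0, "ry": 0, "rz": 0}
    - {"jaw": -1, "tx": 0.7, "ty": 0.9, "tz": 0.2, "rx": 0, "ry": 0, "rz": 0}
    - {"jaw": -1, "tx": 0.7, "ty": 0.9, "tz": 0.2, "rx": 0, "ry": 0, "rz": 0}
    - {"jaw": -1, "tx": 0.7, "ty": 0.9, "tz": 0.2, "rx": 0, "ry": 0, "rz": 0}
    - {"jaw": -1, "tx": 0.7, "ty": 0.9, "tz": 0.2, "rx": 0, "ry": 0, "rz": 0}
    - {"jaw": -1, "tx": 0.7, "ty": 0.9, "tz": 0.2, "rx": 0, "ry": 0, "rz": 0}
    - {"jaw": -1, "tx": 0.7, "ty": 0.9, "tz": 0.2, "rx": 0, "ry": 0, "rz": 0}
    - {"jaw": -1, "tx": 0.7, "ty": 0.9, "tz": 0.2, "rx": 0, "ry": 0, "rz": 0}
    - {"jaw": -1, "tx": 0.7, "ty": 0.9, "tz": 0.2, "rx": 0, "ry": 0, "rz": 0}
    - {"jaw": -1, "tx": 0.7, "ty": 0.9, "tz": 0.2, "rx": 0, "ry": 0, "rz": 0}

```text
clock: 1.43
ee_pos: [333.0, -238.6, 292.1]
tool_rot: [0.0, 0.993, 0.118, 0.001]
force: [0.4, -0.2, 0.8]
grip_width: 0.004
grip_force: 0.0
```

```bash
python3 - <<'E'
from h import *
s=manip.get_state();print(s["clock"],s["ee_pos"],s["tool_rot"],s["q"])
p=manip.read_camera("wrist");R=np.array(p["R"]);c=-R.T@np.array(p["t"]).ravel()
print("cam",c,"\n",R.round(3),p["fx"]); print("cap px",proj(p,[547,95,43]))
E
```

```text
1.4333 [ 332.98866057 -238.56596942  292.14150122] [2.81846875e-04 9.92972831e-01 1.18339195e-01 8.43417953e-04] [-6.22214802e-01  2.27508123e-02 -1.14923682e-01  1.43149667e+00
  7.22495124e-04  2.28214403e+00]
cam [ 408.53971932 -221.10274714  435.62247543] 
 [[ 0.235 -0.972  0.   ]
 [-0.927 -0.224  0.299]
 [-0.291 -0.071 -0.954]] 297.3313480487634
cap px [  57.32117012 -108.07896543]
```

apply_moves:
  motion:
    - {"jaw": -1, "tx": 0.67, "ty": 0.92, "tz": 0, "rx": 0, "ry": 0, "rz": 0.35}
    - {"jaw": -1, "tx": 0.67, "ty": 0.92, "tz": 0, "rx": 0, "ry": 0, "rz": 0.35}
    - {"jaw": -1, "tx": 0.67, "ty": 0.92, "tz": 0, "rx": 0, "ry": 0, "rz": 0.35}
    - {"jaw": -1, "tx": 0.67, "ty": 0.92, "tz": 0, "rx": 0, "ry": 0, "rz": 0.35}
    - {"jaw": -1, "tx": 0.67, "ty": 0.92, "tz": 0, "rx": 0, "ry": 0, "rz": 0.35}
    - {"jaw": -1, "tx": 0.67, "ty": 0.92, "tz": 0, "rx": 0, "ry": 0, "rz": 0.35}
    - {"jaw": -1, "tx": 0.67, "ty": 0.92, "tz": 0, "rx": 0, "ry": 0, "rz": 0.35}
    - {"jaw": -1, "tx": 0.67, "ty": 0.92, "tz": 0, "rx": 0, "ry": 0, "rz": 0.35}
    - {"jaw": -1, "tx": 0.67, "ty": 0.92, "tz": 0, "rx": 0, "ry": 0, "rz": 0.35}
    - {"jaw": -1, "tx": 0.67, "ty": 0.92, "tz": 0, "rx": 0, "ry": 0, "rz": 0.35}

```text
clock: 2.32
ee_pos: [533.4, 36.2, 290.0]
tool_rot: [-0.0, 0.784, 0.621, -0.001]
force: [-2.0, -0.6, -0.1]
grip_width: 0.001
grip_force: 0.0
```

```bash
cat > look.py <<'E'
import sys
from h import *
zc=float(sys.argv[1]); nm=sys.argv[2]
s=manip.get_state();print(s["clock"],s["ee_pos"].round(1) if hasattr(s["ee_pos"],"round") else s["ee_pos"],np.round(s["tool_rot"],3),np.round(s["q"],2),np.round(s["force"],1))
w,x,y,z=s["tool_rot"];print("psi deg",np.degrees(np.arctan2(2*(x*y+w*z),1-2*(y*y+z*z))))
p=manip.read_camera("wrist");cv2.imwrite(f"pics/{nm}.png",p["color"])
Z={"socket":0,"pin":42,"cap":zc,"notch":zc,"bar_top":zc+34}
for k,z in Z.items():
    print(k,[(round(d["confidence"],2),np.round(d["point"]).tolist(),np.round(ray(p,d["point"],z),1).tolist()) for d in manip.pinpoint(p,k)[:3]])
E
python3 look.py 43 w1
```

```text
2.3167 [533.4  36.2 290. ] [-0.     0.784  0.621 -0.001] [0.07 0.24 0.14 1.47 0.   1.87] [-2.  -0.6 -0.1]
psi deg 76.73293050305087
socket []
pin [(0.65, [299.0, 160.0], [507.5, 42.1, 42.0])]
cap [(0.94, [125.0, 103.0], [313.1, 163.3, 43.0]), (0.76, [394.0, 249.0], [611.1, -116.8, 43.0]), (0.58, [322.0, 106.0], [553.0, 102.5, 43.0])]
notch [(0.89, [149.0, 153.0], [317.8, 97.3, 43.0]), (0.86, [264.0, 116.0], [479.4, 107.2, 43.0]), (0.68, [370.0, 218.0], [584.6, -59.5, 43.0])]
bar_top [(0.96, [106.0, 100.0], [314.5, 166.4, 77.0]), (0.79, [400.0, 261.0], [610.8, -116.8, 77.0])]
```

View pics/w1.png

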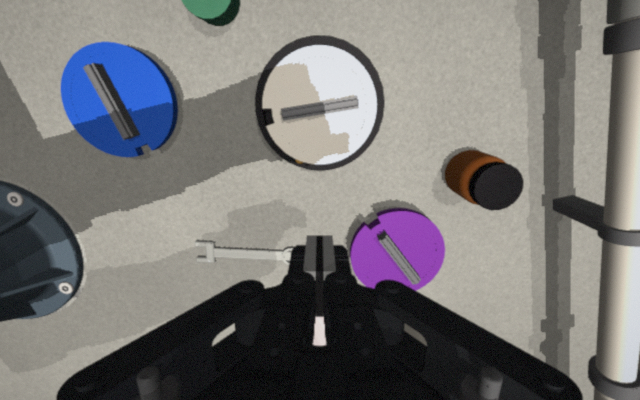

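Wrist view: the cap is at (320,103), its notch at (267,117) and the pin at about (300,162). The bar runs from (282,114) to (358,101). I'll refine these with a rectified view.

```bash
cat > rect.py <<'E'
import sys
from h import *
def rectify(p,z,c=(548,98),half=110,s=2.5):
    n=int(2*half*s)  # column = +x world, row = -y world
    q=np.float32([[0,0],[n,0],[n,n],[0,n]])
    src=np.float32([proj(p,[c[0]-half+a/s,c[1]+half-b/s,z]) for a,b in q])
    return cv2.warpPerspective(p["color"],cv2.getPerspectiveTransform(src,q),(n,n),flags=cv2.INTER_CUBIC)
def toxy(u,v,c=(548,98),half=110,s=2.5): return c[0]-half+u/s,c[1]+half-v/s
if __name__=="__main__":
    p=manip.read_camera("wrist")
    for a,b in [((282,114),(358,101))]:
        print("bar ends",ray(p,a,77),ray(p,b,77))
    for z in(47,57):
        im=rectify(p,z);g=im.max(2);m=((g<60)*255).astype(np.uint8)
        cs,h=cv2.findContours(m,cv2.RETR_CCOMP,cv2.CHAIN_APPROX_NONE)
        for c,hh in zip(cs,h[0]):
            if cv2.contourArea(c)>15000:
                e=cv2.fitEllipse(cv2.convexHull(c));print(z,"hole" if hh[3]>=0 else "outer",np.round(toxy(*e[0]),1),np.round(np.array(e[1])/2.5/2,1))
        if z==57: cv2.imwrite("pics/"+sys.argv[1],im)
E
python3 rect.py r1.png
```

```text
bar ends [505.36133001 103.24350184  77.        ] [594.15159531  96.21183131  77.        ]
```

View pics/r1.png

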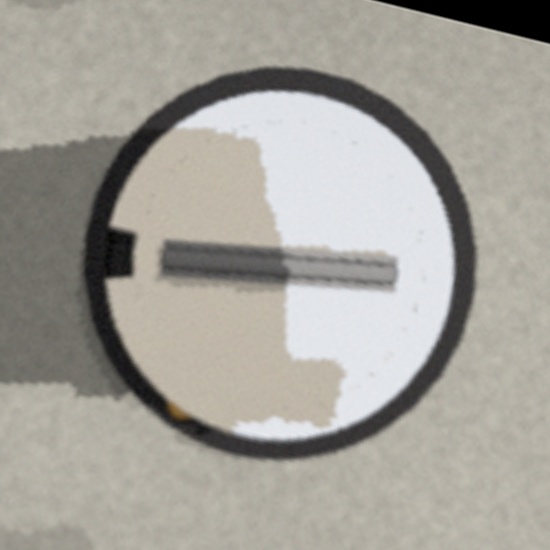

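The centre is about (550,101). The bar and notch point at 175.5° and the pin at about 235°, so the turn is about +59°. I'll descend beside the bar end, on its +y side.

apply_moves:
  motion:
    - {"jaw": -1, "tx": -0.053, "ty": 0.325, "tz": -0.1, "rx": 0, "ry": 0, "rz": 0.049}
    - {"jaw": -1, "tx": -0.053, "ty": 0.325, "tz": -0.15, "rx": 0, "ry": 0, "rz": 0.049}
    - {"jaw": -1, "tx": -0.053, "ty": 0.325, "tz": -0.2, "rx": 0, "ry": 0, "rz": 0.049}
    - {"jaw": -1, "tx": -0.053, "ty": 0.325, "tz": -0.3, "rx": 0, "ry": 0, "rz": 0.049}
    - {"jaw": -1, "tx": -0.053, "ty": 0.325, "tz": -0.4, "rx": 0, "ry": 0, "rz": 0.049}
    - {"jaw": -1, "tx": -0.053, "ty": 0.325, "tz": -0.5, "rx": 0, "ry": 0, "rz": 0.049}
    - {"jaw": -1, "tx": -0.053, "ty": 0.325, "tz": -0.6, "rx": 0, "ry": 0, "rz": 0.049}
    - {"jaw": -1, "tx": -0.053, "ty": 0.325, "tz": -0.667, "rx": 0, "ry": 0, "rz": 0.049}
    - {"jaw": -1, "tx": -0.053, "ty": 0.325, "tz": -0.667, "rx": 0, "ry": 0, "rz": 0.049}

```text
clock: 3.42
ee_pos: [513.5, 131.4, 87.7]
tool_rot: [-0.001, 0.737, 0.676, -0.003]
force: [-1.7, -0.2, -0.1]
grip_width: -0.001
grip_force: 0.0
```

```bash
python3 look.py 43 w2
```

```text
3.4167 [513.5 131.4  87.7] [-0.001  0.737  0.676 -0.003] [ 0.25  0.34 -0.26  0.98 -0.    1.91] [-1.7 -0.2 -0.1]
psi deg 85.06063908105412
socket []
pin []
cap [(0.93, [375.0, 254.0], [551.4, 100.8, 43.0]), (0.75, [22.0, 186.0], [320.6, 170.3, 43.0])]
notch [(0.89, [273.0, 252.0], [479.5, 108.3, 43.0]), (0.7, [64.0, 272.0], [325.7, 104.8, 43.0])]
bar_top [(0.58, [381.0, 281.0], [549.3, 101.1, 77.0])]
```

View pics/w2.png

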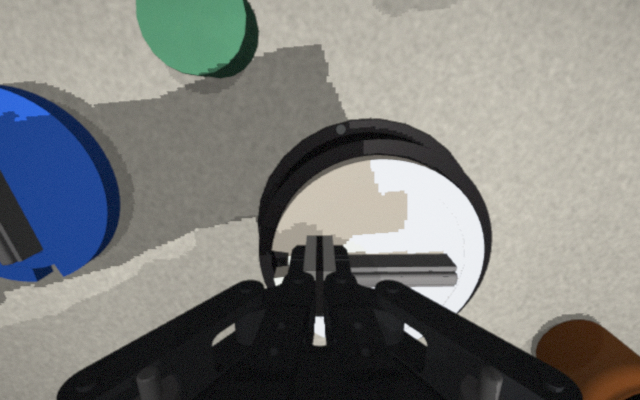

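The finger stands beside the bar's notch end, on the +y side. The cap axis is confirmed at about (551,101). Next I'll lower the finger and push the first part of the arc.

apply_moves:
  motion:
    - {"jaw": -1, "tx": 0, "ty": 0, "tz": -0.04, "rx": 0, "ry": 0, "rz": 0}
    - {"jaw": -1, "tx": 0, "ty": 0, "tz": -0.08, "rx": 0, "ry": 0, "rz": 0}
    - {"jaw": -1, "tx": 0, "ty": 0, "tz": -0.08, "rx": 0, "ry": 0, "rz": 0}
    - {"jaw": -1, "tx": 0, "ty": 0, "tz": -0.08, "rx": 0, "ry": 0, "rz": 0}

```text
clock: 4.05
ee_pos: [516.3, 132.7, 67.8]
tool_rot: [0.0, 0.736, 0.677, 0.0]
force: [-0.0, 1.2, -0.3]
grip_width: -0.001
grip_force: 0.0
```

```bash
python3 - <<'E'
from h import *
s=manip.get_state();x0=np.array(s["ee_pos"]);print(s["clock"],x0.round(1),np.round(s["force"],1))
c=np.array([550.5,101]);th0=175.5
for th,d in[(175.5,22),(180,18),(187,18),(194,18),(201,18),(208,18),(215,18),(222,18),(229,18),(235,18)]:
    a=np.radians(th);u=np.array([np.cos(a),np.sin(a)]);t=np.array([-u[1],u[0]])
    q=c+34*u-d*t;print(th,d,q.round(1),((q-x0[:2])/300).round(3),round((th-th0)/180,3))
E
```

```text
4.05 [516.3 132.7  67.8] [-0.   1.2 -0.3]
175.5 22 [518.3 125.6] [ 0.007 -0.024] 0.0
180 18 [516.5 119. ] [ 0.001 -0.046] 0.025
187 18 [514.6 114.7] [-0.006 -0.06 ] 0.064
194 18 [513.2 110.2] [-0.011 -0.075] 0.103
201 18 [512.3 105.6] [-0.013 -0.09 ] 0.142
208 18 [512.  100.9] [-0.014 -0.106] 0.181
215 18 [512.3  96.2] [-0.013 -0.122] 0.219
222 18 [513.2  91.6] [-0.01  -0.137] 0.258
229 18 [514.6  87.1] [-0.006 -0.152] 0.297
235 18 [516.3  83.5] [-0.    -0.164] 0.331
```

apply_moves:
  motion:
    - {"jaw": -1, "tx": 0.007, "ty": -0.012, "tz": -0.013, "rx": 0, "ry": 0, "rz": 0}
    - {"jaw": -1, "tx": 0.007, "ty": -0.024, "tz": -0.013, "rx": 0, "ry": 0, "rz": 0}
    - {"jaw": -1, "tx": 0.004, "ty": -0.035, "tz": -0.013, "rx": 0, "ry": 0, "rz": 0.012}
    - {"jaw": -1, "tx": 0.001, "ty": -0.046, "tz": -0.013, "rx": 0, "ry": 0, "rz": 0.025}
    - {"jaw": -1, "tx": -0.002, "ty": -0.053, "tz": -0.013, "rx": 0, "ry": 0, "rz": 0.045}
    - {"jaw": -1, "tx": -0.006, "ty": -0.06, "tz": -0.013, "rx": 0, "ry": 0, "rz": 0.064}
    - {"jaw": -1, "tx": -0.009, "ty": -0.068, "tz": -0.013, "rx": 0, "ry": 0, "rz": 0.084}
    - {"jaw": -1, "tx": -0.011, "ty": -0.075, "tz": -0.013, "rx": 0, "ry": 0, "rz": 0.103}
    - {"jaw": -1, "tx": -0.013, "ty": -0.09, "tz": -0.013, "rx": 0, "ry": 0, "rz": 0.142}
    - {"jaw": -1, "tx": -0.013, "ty": -0.09, "tz": -0.013, "rx": 0, "ry": 0, "rz": 0.142}

```text
clock: 4.88
ee_pos: [512.5, 105.3, 63.8]
tool_rot: [0.0, 0.566, 0.824, 0.0]
force: [-0.6, 2.0, -0.5]
grip_width: -0.0
grip_force: 0.9
```

```bash
python3 look.py 43 w3
```

```text
4.8833 [512.5 105.3  63.8] [0.    0.566 0.824 0.   ] [ 0.2   0.35 -0.31  0.91  0.    1.41] [-0.6  2.  -0.5]
psi deg 111.0375615359464
socket []
pin []
cap [(0.84, [374.0, 258.0], [551.1, 101.3, 43.0])]
notch [(0.8, [256.0, 263.0], [484.2, 72.1, 43.0])]
bar_top [(0.86, [383.0, 294.0], [550.7, 99.6, 77.0])]
```

View pics/w3.png

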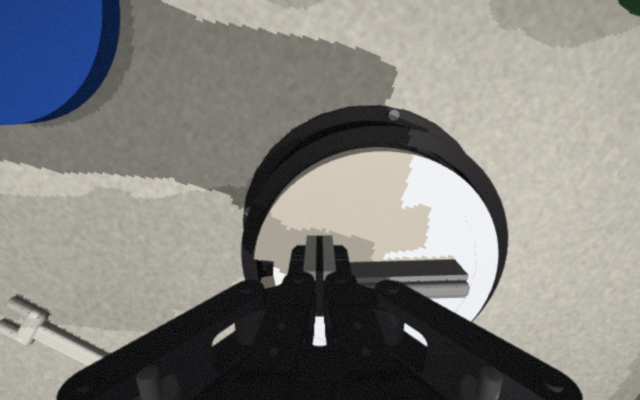

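The bar is following the finger, with the notch at about 203°. I'll push on to about 229°, back off and measure.

apply_moves:
  motion:
    - {"jaw": -1, "tx": 0, "ty": -0.008, "tz": 0, "rx": 0, "ry": 0, "rz": 0.019}
    - {"jaw": -1, "tx": -0.001, "ty": -0.016, "tz": 0, "rx": 0, "ry": 0, "rz": 0.039}
    - {"jaw": -1, "tx": 0, "ty": -0.024, "tz": 0, "rx": 0, "ry": 0, "rz": 0.058}
    - {"jaw": -1, "tx": 0, "ty": -0.031, "tz": 0, "rx": 0, "ry": 0, "rz": 0.078}
    - {"jaw": -1, "tx": 0.001, "ty": -0.039, "tz": 0, "rx": 0, "ry": 0, "rz": 0.097}
    - {"jaw": -1, "tx": 0.003, "ty": -0.047, "tz": 0, "rx": 0, "ry": 0, "rz": 0.117}
    - {"jaw": -1, "tx": 0.006, "ty": -0.058, "tz": 0, "rx": 0, "ry": 0, "rz": 0.144}
    - {"jaw": -1, "tx": 0.006, "ty": -0.058, "tz": 0, "rx": 0, "ry": 0, "rz": 0.144}
    - {"jaw": -1, "tx": 0.006, "ty": -0.058, "tz": 0, "rx": 0, "ry": 0, "rz": 0.144}

```text
clock: 5.93
ee_pos: [514.1, 88.9, 63.4]
tool_rot: [-0.0, 0.371, 0.929, 0.0]
force: [-1.3, 4.3, 1.2]
grip_width: 0.001
grip_force: 1.9
```

```bash
python3 look.py 43 w4
```

```text
5.9333 [514.1  88.9  63.4] [-0.     0.371  0.929  0.   ] [ 0.17  0.35 -0.32  0.91  0.    0.93] [-1.3  4.3  1.2]
psi deg 136.49351935766666
socket []
pin [(0.62, [264.0, 272.0], [510.9, 44.7, 42.0])]
cap [(0.89, [374.0, 258.0], [550.9, 101.8, 43.0])]
notch [(0.61, [259.0, 264.0], [504.4, 46.6, 43.0])]
bar_top [(0.86, [382.0, 294.0], [550.2, 99.5, 77.0])]
```

apply_moves:
  motion:
    - {"jaw": -1, "tx": -0.03, "ty": 0.027, "tz": 0, "rx": 0, "ry": 0, "rz": 0}
    - {"jaw": -1, "tx": -0.05, "ty": 0.045, "tz": 0.1, "rx": 0, "ry": 0, "rz": 0}
    - {"jaw": -1, "tx": -0.05, "ty": 0.045, "tz": 0.23, "rx": 0, "ry": 0, "rz": 0}
    - {"jaw": -1, "tx": 0.05, "ty": 0, "tz": 0.33, "rx": 0, "ry": 0, "rz": 0}
    - {"jaw": -1, "tx": 0.15, "ty": -0.03, "tz": 0.43, "rx": 0, "ry": 0, "rz": 0}
    - {"jaw": -1, "tx": 0.237, "ty": -0.063, "tz": 0.52, "rx": 0, "ry": 0, "rz": 0}
    - {"jaw": -1, "tx": 0.237, "ty": -0.063, "tz": 0.6, "rx": 0, "ry": 0, "rz": 0}
    - {"jaw": -1, "tx": 0.237, "ty": -0.063, "tz": 0.6, "rx": 0, "ry": 0, "rz": 0}
    - {"jaw": -1, "tx": 0.237, "ty": -0.063, "tz": 0.6, "rx": 0, "ry": 0, "rz": 0}

```text
clock: 6.98
ee_pos: [585.5, 69.4, 244.0]
tool_rot: [0.001, 0.37, 0.929, -0.0]
force: [0.0, -0.3, -0.3]
grip_width: -0.0
grip_force: 0.0
```

```bash
python3 look.py 43 w5; python3 - <<'E'
from h import *; from rect import rectify
p=manip.read_camera("wrist");cv2.imwrite("pics/r5.png",rectify(p,57,half=90,s=3.3))
E
```

```text
6.9833 [585.5  69.4 244. ] [ 0.001  0.37   0.929 -0.   ] [ 0.12  0.35  0.17  1.4  -0.    0.88] [ 0.  -0.3 -0.3]
psi deg 136.52209835781363
socket []
pin [(0.73, [254.0, 134.0], [507.2, 41.9, 42.0]), (0.41, [320.0, 123.0], [549.8, 104.8, 42.0])]
cap [(0.78, [230.0, 277.0], [613.1, -118.8, 43.0]), (0.57, [319.0, 127.0], [552.1, 102.0, 43.0])]
notch [(0.93, [247.0, 233.0], [584.6, -54.6, 43.0]), (0.86, [252.0, 126.0], [499.6, 47.2, 43.0])]
bar_top [(0.9, [318.0, 130.0], [551.0, 100.4, 77.0]), (0.79, [222.0, 288.0], [608.1, -114.0, 77.0])]
```

View pics/r5.png

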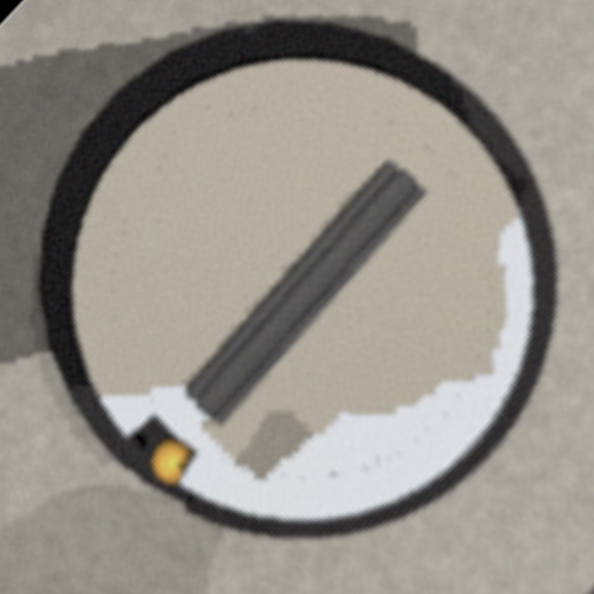

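Rectified view: the pin is at (171,462), at an angle of about 233.5°. The bar and notch are at about 228.2°, so about 5.3° is still missing. The finger command ran about 1.2° behind the bar, so I'll push to a commanded 232.5°.

apply_moves:
  motion:
    - {"jaw": -1, "tx": -0.13, "ty": 0.04, "tz": -0.05, "rx": 0, "ry": 0, "rz": 0.033}
    - {"jaw": -1, "tx": -0.27, "ty": 0.08, "tz": -0.1, "rx": 0, "ry": 0, "rz": 0.033}
    - {"jaw": -1, "tx": -0.27, "ty": 0.08, "tz": -0.2, "rx": 0, "ry": 0, "rz": 0.033}
    - {"jaw": -1, "tx": -0.27, "ty": 0.08, "tz": -0.3, "rx": 0, "ry": 0, "rz": 0.033}
    - {"jaw": -1, "tx": -0.27, "ty": 0.08, "tz": -0.4, "rx": 0, "ry": 0, "rz": 0.033}
    - {"jaw": -1, "tx": -0.27, "ty": 0.08, "tz": -0.5, "rx": 0, "ry": 0, "rz": 0.033}
    - {"jaw": -1, "tx": -0.27, "ty": 0.08, "tz": -0.56, "rx": 0, "ry": 0, "rz": 0.033}
    - {"jaw": -1, "tx": -0.27, "ty": 0.08, "tz": -0.6, "rx": 0, "ry": 0, "rz": 0.033}
    - {"jaw": -1, "tx": -0.27, "ty": 0.08, "tz": -0.602, "rx": 0, "ry": 0, "rz": 0.033}
    - {"jaw": -1, "tx": -0.27, "ty": 0.08, "tz": -0.602, "rx": 0, "ry": 0, "rz": 0.033}

```text
clock: 8.17
ee_pos: [503.5, 93.4, 62.2]
tool_rot: [-0.001, 0.321, 0.947, -0.0]
force: [-0.7, -0.4, 0.5]
grip_width: -0.0
grip_force: 0.0
```

apply_moves:
  motion:
    - {"jaw": -1, "tx": 0.009, "ty": -0.007, "tz": 0, "rx": 0, "ry": 0, "rz": 0}
    - {"jaw": -1, "tx": 0.018, "ty": -0.014, "tz": 0, "rx": 0, "ry": 0, "rz": 0}
    - {"jaw": -1, "tx": 0.024, "ty": -0.018, "tz": 0, "rx": 0, "ry": 0, "rz": 0}
    - {"jaw": -1, "tx": 0.03, "ty": -0.023, "tz": 0, "rx": 0, "ry": 0, "rz": 0}
    - {"jaw": -1, "tx": 0.037, "ty": -0.028, "tz": 0, "rx": 0, "ry": 0, "rz": 0}
    - {"jaw": -1, "tx": 0.037, "ty": -0.028, "tz": 0, "rx": 0, "ry": 0, "rz": 0}
    - {"jaw": -1, "tx": 0.037, "ty": -0.028, "tz": 0, "rx": 0, "ry": 0, "rz": 0}

```text
clock: 8.75
ee_pos: [515.0, 85.7, 63.3]
tool_rot: [-0.001, 0.321, 0.947, 0.001]
force: [-4.1, 4.6, 5.0]
grip_width: 0.0
grip_force: 3.1
```

```bash
python3 look.py 43 w6
```

```text
8.75 [515.   85.7  63.3] [-0.001  0.321  0.947  0.001] [ 0.16  0.35 -0.32  0.91  0.    0.82] [-4.1  4.6  5. ]
psi deg 142.59755467417713
socket []
pin [(0.68, [261.0, 264.0], [510.8, 43.6, 42.0])]
cap [(0.73, [375.0, 261.0], [551.6, 101.6, 43.0])]
notch [(0.81, [259.0, 260.0], [507.3, 44.8, 43.0])]
bar_top [(0.85, [386.0, 299.0], [553.5, 99.8, 77.0])]
```

apply_moves:
  motion:
    - {"jaw": -1, "tx": -0.03, "ty": 0.023, "tz": 0, "rx": 0, "ry": 0, "rz": 0}
    - {"jaw": -1, "tx": -0.05, "ty": 0.04, "tz": 0.1, "rx": 0, "ry": 0, "rz": 0}
    - {"jaw": -1, "tx": -0.05, "ty": 0.04, "tz": 0.23, "rx": 0, "ry": 0, "rz": 0}
    - {"jaw": -1, "tx": 0.05, "ty": 0, "tz": 0.33, "rx": 0, "ry": 0, "rz": 0}
    - {"jaw": -1, "tx": 0.15, "ty": -0.03, "tz": 0.43, "rx": 0, "ry": 0, "rz": 0}
    - {"jaw": -1, "tx": 0.232, "ty": -0.053, "tz": 0.52, "rx": 0, "ry": 0, "rz": 0}
    - {"jaw": -1, "tx": 0.232, "ty": -0.053, "tz": 0.6, "rx": 0, "ry": 0, "rz": 0}
    - {"jaw": -1, "tx": 0.232, "ty": -0.053, "tz": 0.6, "rx": 0, "ry": 0, "rz": 0}
    - {"jaw": -1, "tx": 0.232, "ty": -0.053, "tz": 0.6, "rx": 0, "ry": 0, "rz": 0}

```text
clock: 9.8
ee_pos: [585.5, 69.1, 243.7]
tool_rot: [0.001, 0.321, 0.947, 0.0]
force: [-0.8, -0.3, 0.3]
grip_width: 0.0
grip_force: 0.0
```

```bash
python3 look.py 43 w7; python3 - <<'E'
from h import *; from rect import rectify
p=manip.read_camera("wrist");cv2.imwrite("pics/r7.png",rectify(p,57,half=90,s=3.3))
E
```

```text
9.8 [585.5  69.1 243.7] [0.001 0.321 0.947 0.   ] [ 0.12  0.35  0.17  1.39 -0.    0.77] [-0.8 -0.3  0.3]
psi deg 142.55078615027378
socket []
pin [(0.7, [259.0, 125.0], [506.0, 44.6, 42.0])]
cap [(0.89, [326.0, 127.0], [554.2, 104.1, 43.0]), (0.71, [220.0, 269.0], [615.1, -118.0, 43.0]), (0.22, [118.0, 113.0], [400.1, -71.6, 43.0])]
notch [(0.67, [238.0, 224.0], [581.8, -55.6, 43.0]), (0.6, [258.0, 127.0], [507.2, 43.2, 43.0])]
bar_top [(0.83, [321.0, 131.0], [550.8, 99.0, 77.0]), (0.68, [209.0, 281.0], [610.9, -116.2, 77.0]), (0.48, [112.0, 336.0], [594.2, -272.0, 77.0])]
```

View pics/r7.png

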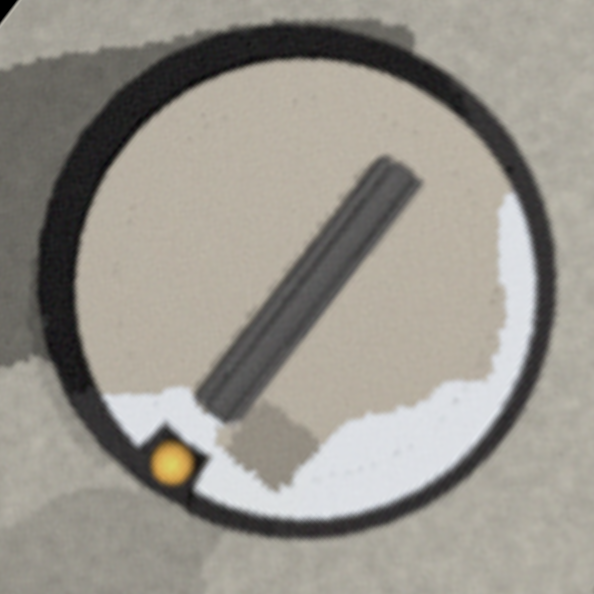

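The notch now surrounds the pin, which is at (172,464). The remaining offset, allowing for parallax, is about 1.5 mm. Next I'll go over the bar's middle and press.

apply_moves:
  motion:
    - {"jaw": -1, "tx": -0.06, "ty": 0.05, "tz": -0.05, "rx": 0, "ry": 0, "rz": 0}
    - {"jaw": -1, "tx": -0.113, "ty": 0.105, "tz": -0.1, "rx": 0, "ry": 0, "rz": 0}
    - {"jaw": -1, "tx": -0.113, "ty": 0.105, "tz": -0.22, "rx": 0, "ry": 0, "rz": 0}
    - {"jaw": -1, "tx": -0.113, "ty": 0.105, "tz": -0.34, "rx": 0, "ry": 0, "rz": 0}
    - {"jaw": -1, "tx": -0.113, "ty": 0.105, "tz": -0.44, "rx": 0, "ry": 0, "rz": 0}
    - {"jaw": -1, "tx": -0.113, "ty": 0.105, "tz": -0.5, "rx": 0, "ry": 0, "rz": 0}
    - {"jaw": -1, "tx": -0.113, "ty": 0.105, "tz": -0.525, "rx": 0, "ry": 0, "rz": 0}
    - {"jaw": -1, "tx": -0.113, "ty": 0.105, "tz": -0.525, "rx": 0, "ry": 0, "rz": 0}

```text
clock: 10.82
ee_pos: [549.7, 100.4, 83.4]
tool_rot: [-0.002, 0.321, 0.947, -0.001]
force: [0.5, -0.0, 0.2]
grip_width: -0.002
grip_force: 0.0
```

apply_moves:
  motion:
    - {"jaw": -1, "tx": 0, "ty": 0, "tz": -0.015, "rx": 0, "ry": 0, "rz": 0}
    - {"jaw": -1, "tx": 0, "ty": 0, "tz": -0.025, "rx": 0, "ry": 0, "rz": 0}
    - {"jaw": -1, "tx": 0, "ty": 0, "tz": -0.033, "rx": 0, "ry": 0, "rz": 0}
    - {"jaw": -1, "tx": 0, "ty": 0, "tz": -0.04, "rx": 0, "ry": 0, "rz": 0}
    - {"jaw": -1, "tx": 0, "ty": 0, "tz": -0.04, "rx": 0, "ry": 0, "rz": 0}

```text
clock: 11.23
ee_pos: [551.9, 100.8, 74.6]
tool_rot: [0.001, 0.321, 0.947, 0.001]
force: [-0.7, -0.1, 4.4]
grip_width: 0.003
grip_force: 2.0
```

apply_moves:
  motion:
    - {"jaw": -1, "tx": 0, "ty": 0, "tz": -0.007, "rx": 0, "ry": 0, "rz": 0}
    - {"jaw": -1, "tx": 0, "ty": 0, "tz": -0.014, "rx": 0, "ry": 0, "rz": 0}
    - {"jaw": -1, "tx": 0, "ty": 0, "tz": -0.02, "rx": 0, "ry": 0, "rz": 0}
    - {"jaw": -1, "tx": 0, "ty": 0, "tz": -0.025, "rx": 0, "ry": 0, "rz": 0}
    - {"jaw": -1, "tx": 0, "ty": 0, "tz": -0.025, "rx": 0, "ry": 0, "rz": 0}

```text
clock: 11.65
ee_pos: [552.0, 100.8, 67.6]
tool_rot: [0.001, 0.321, 0.947, 0.001]
force: [-1.4, 0.8, 8.1]
grip_width: -0.002
grip_force: 4.2
```

apply_moves:
  motion:
    - {"jaw": -1, "tx": 0, "ty": 0, "tz": -0.005, "rx": 0, "ry": 0, "rz": 0}
    - {"jaw": -1, "tx": 0, "ty": 0, "tz": -0.01, "rx": 0, "ry": 0, "rz": 0}
    - {"jaw": -1, "tx": 0, "ty": 0, "tz": -0.015, "rx": 0, "ry": 0, "rz": 0}
    - {"jaw": -1, "tx": 0, "ty": 0, "tz": -0.015, "rx": 0, "ry": 0, "rz": 0}
    - {"jaw": -1, "tx": 0, "ty": 0, "tz": -0.015, "rx": 0, "ry": 0, "rz": 0}

```text
clock: 12.07
ee_pos: [552.2, 100.8, 66.7]
tool_rot: [0.002, 0.321, 0.947, 0.001]
force: [-14.4, -2.3, 46.7]
grip_width: 0.0
grip_force: 23.3
```

It bottomed at 66.7 mm, where the home height is 67, with a firm stop. I'll lift off and check.

apply_moves:
  motion:
    - {"jaw": -1, "tx": 0, "ty": 0, "tz": 0.01, "rx": 0, "ry": 0, "rz": 0}
    - {"jaw": -1, "tx": 0, "ty": 0, "tz": 0.06, "rx": 0, "ry": 0, "rz": 0}
    - {"jaw": -1, "tx": 0, "ty": 0, "tz": 0.18, "rx": 0, "ry": 0, "rz": 0}
    - {"jaw": -1, "tx": 0.04, "ty": -0.04, "tz": 0.3, "rx": 0, "ry": 0, "rz": 0}
    - {"jaw": -1, "tx": 0.08, "ty": -0.08, "tz": 0.42, "rx": 0, "ry": 0, "rz": 0}
    - {"jaw": -1, "tx": 0.113, "ty": -0.105, "tz": 0.54, "rx": 0, "ry": 0, "rz": 0}
    - {"jaw": -1, "tx": 0.113, "ty": -0.105, "tz": 0.6, "rx": 0, "ry": 0, "rz": 0}
    - {"jaw": -1, "tx": 0.113, "ty": -0.105, "tz": 0.6, "rx": 0, "ry": 0, "rz": 0}
    - {"jaw": -1, "tx": 0.113, "ty": -0.105, "tz": 0.6, "rx": 0, "ry": 0, "rz": 0}

```text
clock: 12.82
ee_pos: [585.8, 69.1, 242.8]
tool_rot: [0.002, 0.321, 0.947, 0.001]
force: [-1.4, 0.0, -0.8]
grip_width: -0.005
grip_force: 0.0
```

```bash
python3 look.py 33 w8; python3 - <<'E'
from h import *
p=manip.read_camera("wrist")
c=p["color"][40:220,200:440];cv2.imwrite("pics/c8.png",cv2.resize(c,None,fx=3,fy=3,interpolation=cv2.INTER_CUBIC))
E
```

```text
12.8167 [585.8  69.1 242.8] [0.002 0.321 0.947 0.001] [ 0.12  0.35  0.17  1.39 -0.    0.77] [-1.4  0.  -0.8]
psi deg 142.55696766061908
socket []
pin [(0.65, [261.0, 129.0], [511.3, 44.4, 42.0])]
cap [(0.76, [323.0, 125.0], [551.0, 102.0, 33.0]), (0.63, [220.0, 266.0], [614.3, -119.6, 33.0])]
notch [(0.95, [262.0, 124.0], [507.0, 46.9, 33.0]), (0.86, [236.0, 225.0], [583.0, -62.2, 33.0])]
bar_top [(0.86, [320.0, 131.0], [551.6, 97.0, 67.0]), (0.59, [207.0, 281.0], [611.5, -125.4, 67.0])]
```

View pics/c8.png

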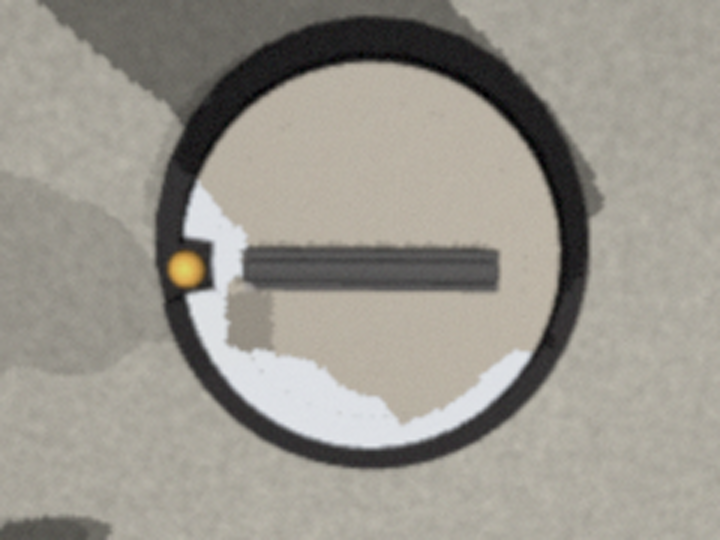

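The pin, at (185,268) in the crop, stands in the notch. The cap has sunk 10 mm against a hard stop and nothing touches it, so I'm handing in.

```bash
python3 -c "
from rig import manip
print(manip.finish_job())"
```

```text
the job is handed in; nothing more can be done
None
```

I turned the cap until its notch met the pin, pressed it home to a firm stop at the flush height, and handed the job in at about 13 s; the hand-in gave no verdict.

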